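# Lay the spindles in the comb tray

## Task

Lay the three square-shanked spindles flat in the comb tray, each in the lane whose notches fit its shank snugly, with the shank resting across both combs, and all turned the same way: square end towards the tray's end plate, thin round journal pointing out at the open end. Set each one down gently instead of letting it fall, and leave the other things on the bench where they are.

Things in the scene. Friction and masses are not known exactly. Their poses are not given: they have to be found in the camera images.
- tray: wooden comb tray fixed on the bench, base 190 x 190 x 8 mm; x along its three lanes, z up, origin at bench level midway between the combs: two cross rails 12 mm thick at x = -40 and +40 mm, notch floors at z = 20, teeth to z = 34 mm with 5 mm rounded edges. Between the rails the base is free for fingers. Upright end plate 45 mm high across all lanes at x = -80 to -85 mm; open end at x = +105 mm
- rack: grey sheet-metal rack fixed on the bench, 150 x 180 mm, its board sloping 35 degrees: low end with 22 mm lip at its -x, high end at +x. Origin under its centre at bench level, z up; the board is 70 mm high there. Two spindles lie up and down the slope near y = -42 and +42 mm, low ends at the lip. Ribs 10 mm high, 6 mm wide, run beside them at y = 0 and +-87 mm
- lane_a (a point): middle of a tray lane, at the notch floor (z = 20 mm of the tray) midway between the combs; its notches are 24 mm wide and 14 mm deep; at y = -58 mm of the tray
- lane_b (a point): middle of a tray lane, at the notch floor (z = 20 mm of the tray) midway between the combs; its notches are 18 mm wide and 14 mm deep; at y = 0 mm of the tray
- lane_c (a point): middle of a tray lane, at the notch floor (z = 20 mm of the tray) midway between the combs; its notches are 30 mm wide and 14 mm deep; at y = 58 mm of the tray
- slim: aluminium spindle 160 mm long, starts on the sloped rack, journal end down: a square shank 14 x 14 x 120 mm (x = -80 to +40 mm) and a thinner round journal, diameter 8 mm, 40 mm long (x = +40 to +80 mm). x runs along it towards the journal; origin at half its length, on the centre of its underside (z = 0 to 14 mm)
- slim_grip (a point): centre of the slim spindle's square shank, on its axis (x = -20, z = 7 mm of the spindle); axes as the spindle's
- slim_tip (a point): centre of the slim spindle's journal end, on its axis (x = +80, z = 7 mm of the spindle)
- middle: aluminium spindle 160 mm long, starts flat on the bench between tray and rack, any yaw: a square shank 20 x 20 x 120 mm (x = -80 to +40 mm) and a thinner round journal, diameter 12 mm, 40 mm long (x = +40 to +80 mm). x runs along it towards the journal; origin at half its length, on the centre of its underside (z = 0 to 20 mm)
- middle_grip (a point): centre of the middle spindle's square shank, on its axis (x = -20, z = 10 mm of the spindle); axes as the spindle's
- middle_tip (a point): centre of the middle spindle's journal end, on its axis (x = +80, z = 10 mm of the spindle)
- stout: aluminium spindle 160 mm long, starts on the sloped rack, journal end up: a square shank 26 x 26 x 120 mm (x = -80 to +40 mm) and a thinner round journal, diameter 16 mm, 40 mm long (x = +40 to +80 mm). x runs along it towards the journal; origin at half its length, on the centre of its underside (z = 0 to 26 mm)
- stout_grip (a point): centre of the stout spindle's square shank, on its axis (x = -20, z = 13 mm of the spindle); axes as the spindle's
- stout_tip (a point): centre of the stout spindle's journal end, on its axis (x = +80, z = 13 mm of the spindle)
- bearing: steel ring bearing, 38 mm diameter, 12 mm high, lying flat near the middle spindle; a bystander. Origin at its underside (tools: about mid-length)
- spray: spray bottle 170 mm high, 60 mm diameter, standing; a bystander. Origin at its underside (tools: about mid-length)
- jar: clear jar with steel lid, 90 mm high, 70 mm diameter, standing beside the tray; a bystander. Origin at its underside (tools: about mid-length)
- mug: white mug, 90 mm high, 80 mm diameter and a handle; a bystander. Origin at its underside (tools: about mid-length)
- wrench: steel wrench lying on the bench at the right; a bystander. Origin at its underside (tools: about mid-length)
- fitting: brass flanged fitting, 44 mm diameter, 34 mm high, standing in front of the rack; a bystander. Origin at its underside (tools: about mid-length)
- brush: hand brush lying on the bench; a bystander. Origin at its underside (tools: about mid-length)
There are look-alikes about, which are no part of the job. Leave any pink look-alike of the stout alone. Leave any brown look-alike of the slim alone.

How it is judged:
By the outcome, as a careful person would: the job done as asked, in the order asked, and still so for the second after the job is handed in, with the robot touching nothing.
It also fails if it takes over 72 s, if anything falls off the work surface, if the arm or the gripper's body presses on something with over 40 N, if the wrist force passes 120 N, or if a joint passes its speed limit or range.

## Robot

A 6-joint arm with a two-finger parallel gripper is mounted at the origin on the work surface. World frame = base frame: x ahead of the robot, y to its left, z up, the work surface at z = 0. Lengths are in m, angles in rad, forces in N, time in s.
With the tool pointing down it reaches from about 0.3 to 0.875 m from the base axis. Payload 6.4 kg.
Tool frame: the origin (TCP) lies midway between the tips of the shut fingers; the grasp point (between the pads) lies 19 mm behind it; z points along the fingers, y is the line along which they close (so a half turn about z gives the same grasp; the last joint's range is limited). The gripper opens to 85 mm and grips with 20 to 120 N. Pads are 22 mm wide; open, the fingers measure 114 mm over their backs; the gripper's body (76 mm by 85 mm) begins 54 mm behind the grasp point. The pads swing forward as they close: fully open they stand 13 mm farther back than shut.
Start: joints at [1.006, 0.181, 1.607, -0, 1.354, -0.206], TCP at [0.202, 0.538, 0.231] pointing down, gripper open.
Joint ranges: [-2.99, 2.99], [-0.89, 2.07], [0.3, 2.58], [-1.14, 4.28], [0, 2.63], [-3.12, 3.12]. Speed limits (rad/s): [2.57, 2.57, 3.01, 3.14, 3.14, 3.14].

## Interface

Orientations are given as a unit quaternion [w, x, y, z].
In Python, from bench import * gives the robot as it stands.
- The arm moves only by the tool play_rows, never from a script. Its argument "plan" is a list of rows, each a list of 3 entries, a list of its own where there are three numbers: the finger opening in mm, from 0 to 85.4, then the shift along the tool's x, y, z normalised to -1 to 1, where 1 is 40 cm, then the turn about the tool's z normalised to -1 to 1, where 1 is pi rad. A call has 1 to 10 rows; each row is the pose to reach, as a shift and turn from the pose commanded when the call began, along the tool's axes at that moment, turning the shorter way round; what a row does not reach only later rows make up. A row lasts 1/10 s, in which the tool goes at most 50 mm and 8.59 degrees, less where a joint would pass 70% of its speed; a pose out of reach is approached as far as the arm can. A call with a number of a shift or a turn outside -1 to 1 is refused whole. A call with a gripper value outside its range is refused whole. The fingers move at their own pace and stop on an object; the grip force is fixed at half the most. Time passes only in rows, so rows that repeat a pose let the fingers close. It gives the time, the measured TCP pose, the force, the opening and the grip force at its end, in the units of the state.
- get_obs(): the state, without advancing time (a new reading comes with each control period).
- camera(name): name is "side" or "top"; returns a dict with "image" (480x640x3 uint8, red, green, blue), "range_z" (480x640 float32, m along the optical axis (not along the pixel's ray), 0 where there is no reading), "intrinsics" (3x3 intrinsics, pixels), "rvec" (rotation vector, rad) and "tvec" (3), from world to camera coordinates, as OpenCV has them. Camera axes: x right, y down, z forward; pixel columns grow to the right and rows downward; lengths in m; the calibration is good to about 2 mm. A picture is of the moment at which its call begins.
- hand_in(): hands the job in; it is judged then, once.
Trained networks look in a picture, given as the dict that the camera call returned (one of the last four; its "shot" number tells which), for a name from the list of things; names that differ only in an ending like _2 or _b are one class to them, and where a whole thing is asked for, a point or a joint stands for the part that bears it (a point fixed in the world has none). Each returns a list of dicts, best first, with "conf" (0 to 1); they miss things now and then, are a little off and sometimes report something else, mostly with a low value. They report only what shows in the picture. A call takes as long as a camera call. They do not tell look-alikes from the thing itself.
- search_frame(picture, label): "rect" ([centre column, centre row, width, height] in pixels, round what is visible of it).
- masks_of(picture, label): "mask" (480x640 bool, what is visible of it) and "rect" ([centre column, centre row, width, height] in pixels, round what is visible of it).
The state is a dict: "time_s": time; "q": joint angles; "dq": joint speeds; "joint_efforts": joint torques, N m; "eef_pos": TCP position; "eef_rot": TCP orientation; "wrist_force": force on the tool from outside, world axes, zero at the start; "torque": the same for the moment, N m; "opening": opening from 0.0 (shut) to 1.0 (fully open); "grasp_force": force on a finger pad.
Only numpy, scipy, OpenCV 4.12 (cv2) and the standard library are available. Lean on these libraries where they do the work, as an engineer would, in place of code of your own. Each camera call takes 0.05 s, during which the arm holds its last target. There are 200 camera calls.

## Working session

There is one attempt and no reset: what is moved stays moved. The work goes in short steps, Python scripts to look and compute and a tool call to move; the robot and the scene stay as the last step left them, time stands still between calls to the robot, and variables do not carry over. Pictures are saved under pics/ and viewed, at most 10 in all, crops included, and the job is handed in when it is done.

Besides the shell and the picture viewer there is one more tool, called after ">>>" as name(argument=value, ...) on one line, values as JSON. play_rows: Moves the arm, as the interface text tells. Its arguments: {"type":"object","properties":{"plan":{"type":"array","items":{"type":"array"}}},"required":["plan"]}

```bash
mkdir -p pics
cat > h.py <<'E'
from bench import *
import numpy as np, cv2, pickle
from scipy.spatial.transform import Rotation as R
def snap(n,f=None):
    c=camera(n)
    if f: cv2.imwrite('pics/'+f,c['image'][:,:,::-1])
    return c
def cloud(c):
    K=c['intrinsics'];z=c['range_z'];v,u=np.mgrid[:480,:640]
    p=np.stack([(u-K[0,2])/K[0,0]*z,(v-K[1,2])/K[1,1]*z,z],-1)
    M=cv2.Rodrigues(np.array(c['rvec'],float))[0]
    w=(p-np.array(c['tvec']).ravel())@M
    w[z==0]=np.nan
    return w
E
python3 - <<'E'
from h import *
o=get_obs();print(o)
for n in('top','side'):
    c=snap(n,n+'1.png');w=cloud(c);np.save(n+'1.npy',w)
    M=cv2.Rodrigues(np.array(c['rvec'],float))[0];print(n,(-M.T@np.array(c['tvec']).ravel()).round(3))
    for l in('tray','rack','slim','middle','stout','bearing','fitting','spray','jar','mug','wrench','brush'):
        for d in masks_of(c,l)[:3]:
            print(l,round(d['conf'],2),np.round(d['rect']).astype(int),np.nanmedian(w[d['mask']],0).round(3))
E
```

```text
{'time_s': 0.0, 'q': array([ 1.00569428e+00,  1.81549496e-01,  1.60798635e+00,  1.87820994e-05,
        1.35380104e+00, -2.06322365e-01]), 'dq': array([-1.00972721e-03, -7.76470664e-04,  2.33421638e-03, -4.13704618e-05,
        6.89947490e-04,  6.07508914e-04]), 'joint_efforts': array([-1.69269151e-03, -4.44885170e+01, -3.51333547e+01, -4.19793132e-04,
        9.21999308e-03,  2.61777394e-06]), 'eef_pos': array([0.20159462, 0.53792395, 0.23038986]), 'eef_rot': array([-3.36602011e-04,  1.78431170e-01,  9.83952009e-01, -8.04592432e-04]), 'wrist_force': array([-0.34865374,  0.08823659,  0.18429473]), 'torque': array([ 0.05336685, -0.01530573, -0.09854434]), 'grasp_force': 0.0, 'opening': 1.0028583036600547}
top [0.358 0.018 1.331]
tray 0.85 [420 236  79  75] [ 0.574 -0.265  0.009]
tray 0.29 [212 302  19  11] [0.396 0.267 0.016]
rack 0.65 [417 236  82  79] [ 0.575 -0.265  0.009]
slim 0.88 [384 316  63  10] [ 0.365 -0.164  0.013]
slim 0.65 [199 244  12  54] [0.543 0.296 0.088]
middle 0.73 [200 242  11  58] [0.543 0.297 0.09 ]
middle 0.56 [311 246  24  58] [0.554 0.007 0.02 ]
stout 0.79 [2
[... 866 characters left out ...]
im 0.23 [335 256  16  14] [ 0.525 -0.045  0.009]
middle 0.79 [318 260  27  26] [0.554 0.01  0.018]
stout 0.83 [275 274  28  53] [0.492 0.222 0.081]
stout 0.69 [343 314  50  27] [0.3   0.141 0.022]
bearing 0.57 [335 258  12   9] [ 0.523 -0.045  0.01 ]
bearing 0.57 [276 274  23  47] [0.497 0.222 0.083]
fitting 0.74 [287 321  15  20] [0.389 0.276 0.016]
spray 0.4 [273 241  16   7] [0.72  0.045 0.012]
spray 0.21 [276 274  28  47] [0.495 0.222 0.084]
mug 0.48 [317 230  20   9] [ 0.695 -0.115  0.01 ]
wrench 0.55 [436 220  24   9] [ 0.466 -0.461  0.007]
wrench 0.36 [240 356  77  26] [0.375 0.453 0.017]
brush 0.96 [240 356  74  24] [0.375 0.454 0.018]
brush 0.36 [320 260  28  30] [0.541 0.011 0.018]
```

Run:
```python
import cv2
a=cv2.imread('pics/top1.png')
cv2.imwrite('pics/top_c.png',cv2.resize(a[150:390,160:480],(800,600),interpolation=cv2.INTER_CUBIC))
```

```text
(no output)
```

View pics/top_c.png

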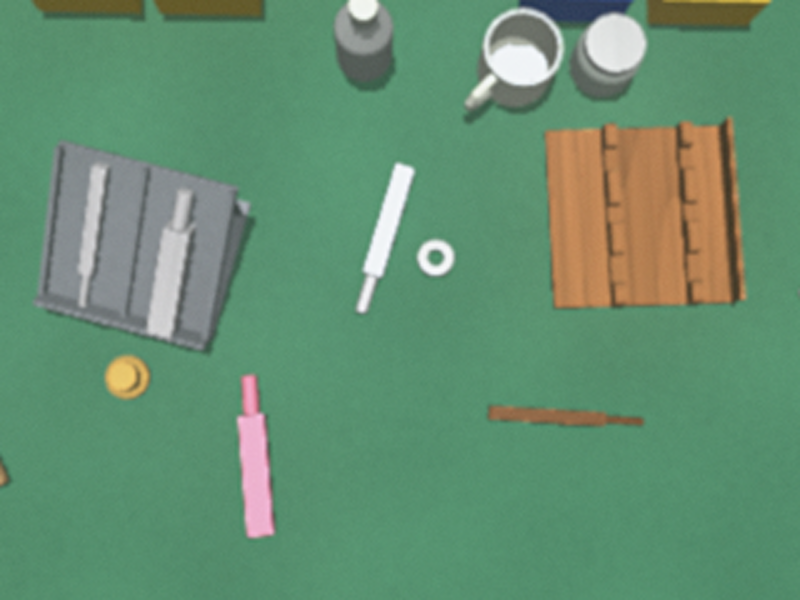

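The crop shows the rack at left. On it are the slim at (92,235), journal down, and the stout at (170,265), journal up. The middle is at (388,235) with its journal low, the bearing is at (436,257), and the tray is at right with its end plate at the -y side.

Look-alikes:
- **Stout:** the candidates are the grey one on the rack at (170,265) and the pink one on the bench at (255,455). The grey one is real, since the stout starts on the rack and pink is excluded.
- **Slim:** the candidates are the grey one on the rack at (92,235) and the brown one on the bench at (565,415). The grey one is real.

This enlarged crop confirms both. Next I'll fit poses to the depth clouds.

```bash
cat > fit.py <<'E'
from h import *
from scipy.optimize import least_squares
def box(p,lo,hi):
    lo,hi=np.array(lo),np.array(hi);q=np.abs(p-(lo+hi)/2)-(hi-lo)/2
    return np.linalg.norm(np.maximum(q,0),axis=1)+np.minimum(q.max(1),0)
def tray_sdf(p):
    d=[box(p,(-.085,-.095,0),(.105,.095,.008)),box(p,(-.085,-.095,0),(-.08,.095,.045))]
    e=[-.095,-.070,-.046,-.009,.009,.043,.073,.095]
    for x in(-.04,.04):
        d.append(box(p,(x-.006,-.095,0),(x+.006,.095,.02)))
        for a,b in((-.095,-.07),(-.046,-.009),(.009,.043),(.073,.095)): d.append(box(p,(x-.006,a,0),(x+.006,b,.034)))
    d.append(np.abs(p[:,2]))
    return np.min(d,0)
def sp_sdf(w,plane=True):
    def f(p):
        s=box(p,(-.08,-w/2,0),(.04,w/2,w)); r={.014:.004,.02:.006,.026:.008}[w]
        q=p-[.06,0,w/2]; a=np.hypot(q[:,1],q[:,2])-r; b=np.abs(q[:,0])-.02
        c=np.hypot(np.maximum(a,0),np.maximum(b,0))+np.minimum(np.maximum(a,b),0)
        d=[s,c]+([np.abs(p[:,2])] if plane else [])
        return np.min(d,0)
    return f
def fit(sdf,P,x0,rad,sel=None,pitch=None):
    # params x,y,z,yaw(,pitch): pitch>0 = local x pointing down
    P=P[np.linalg.norm(P[:,:2]-x0[:2],axis=1)<rad]
    def res(v):
        r=R.from_euler('ZY',[v[3],v[4] if len(v)>4 else 0])
        q=r.inv().apply(P-v[:3]); return sdf(q)
    best=None
    for dy in(-.06,0,.06):
        s=least_squares(res,np.array(x0)+np.eye(len(x0))[3]*dy,loss='soft_l1',f_scale=.002,x_scale=[.01]*3+[.1]*(len(x0)-3))
        if best is None or s.cost<best.cost: best=s
    r=np.abs(res(best.x)); return best.x,np.median(r),np.percentile(r,90),len(P)
E
cat > go.py <<'E'
from fit import *
T=np.load('top1.npy').reshape(-1,3);S=np.load('side1.npy').reshape(-1,3)
T=T[~np.isnan(T[:,0])];S=S[~np.isnan(S[:,0])]
b=T[(np.abs(T[:,0]-.45)<.03)&(np.abs(T[:,1]+.0)<.03)];print('bench z',np.median(b[:,2]),b[:,2].std())
b=S[(np.abs(S[:,0]-.45)<.03)&(np.abs(S[:,1]+.0)<.03)];print('bench z',np.median(b[:,2]),b[:,2].std())
for n,P in(('top',T),('side',S),('both',np.r_[T,S])):
    np.set_printoptions(suppress=True,precision=4)
    print(n,'tray',*fit(tray_sdf,P,[.574,-.265,0,1.57],.125))
    print(n,'middle',*fit(sp_sdf(.02),P[(P[:,1]>-.022)],[.554,.007,0,2.86],.095))
    for nm,w,x0 in(('slim',.014,[.54,.297,.085,2.98,.61]),('stout',.026,[.497,.217,.075,-.15,-.61])):
        print(n,nm,*fit(sp_sdf(w),P[P[:,2]>.02],x0,.05))
E
python3 go.py
```

```text
bench z -0.0004081126140581311 0.003411134476728937
bench z 0.0008908911958370558 0.0035307962082660616
top tray [ 0.5774 -0.2701  0.0001  1.6188] 0.0015322383925823512 0.0037311420836576422 6872
top middle [ 0.5465  0.0107 -0.0001  2.8776] 0.001760038921307255 0.004373868075436122 2766
top slim [0.5326 0.3008 0.0673 2.8902 0.6168] 0.001461185116714958 0.005264045852225974 1345
top stout [ 0.5158  0.2156  0.0704 -0.25   -0.6186] 0.0015092754595705208 0.005242234735735227 1282
side tray [ 0.5749 -0.271   0.0012  1.6203] 0.001935918943619221 0.004634969077797277 2617
side middle [0.5432 0.009  0.0003 2.8571] 0.0019042524839835966 0.004469097663370048 1248
side slim [0.5066 0.266  0.1074 4.1456 1.599 ] 0.0014217440829555348 0.0027367506372349693 55
side stout [ 0.511   0.2147  0.0689 -0.235  -0.6122] 0.002494580902638658 0.007358794874584662 975
both tray [ 0.576  -0.2704  0.0004  1.6188] 0.0016697081791355456 0.003912532302345291 9489
both middle [0.544  0.0096 0.     2.8514] 0.001825142679073782 0.004425434896729316 4014
both slim [0.5333 0.3008 0.068  2.8804 0.6151] 0.0015347550126269924 0.006137593362181114 1400
both stout [ 0.5151  0.2146  0.0706 -0.2461 -0.6188] 0.0019714314628916426 0.006469760633602602 2257
```

```bash
cat > ov.py <<'E'
from h import *
def ov(c,items,crop,f,scale=4):
    im=cv2.resize(np.ascontiguousarray(c['image'][:,:,::-1]),None,fx=scale,fy=scale,interpolation=cv2.INTER_CUBIC)
    def pr(p): return (cv2.projectPoints(np.array(p,float),np.array(c['rvec'],float),np.array(c['tvec'],float),c['intrinsics'].astype(float),None)[0].reshape(-1,2)+.5)*scale
    for v,segs,col in items:
        r=R.from_euler('ZY',[v[3],v[4] if len(v)>4 else 0])
        for s in segs:
            cv2.polylines(im,[np.round(pr(r.apply(np.array(s,float))+v[:3])).astype(int)],False,col,1,cv2.LINE_AA)
    x0,y0,x1,y1=np.array(crop)*scale
    cv2.imwrite('pics/'+f,im[y0:y1,x0:x1])
def sp(w):
    j={.014:.004,.02:.006,.026:.008}[w]
    return [[(-.08,-w/2,w),(.04,-w/2,w),(.04,w/2,w),(-.08,w/2,w),(-.08,-w/2,w)],[(.04,-j,w/2),(.08,-j,w/2),(.08,j,w/2),(.04,j,w/2)]]
TR=[[(-.08,-.095,.008),(.105,-.095,.008),(.105,.095,.008),(-.08,.095,.008)]]+[[(x,y,.02) for x in(-.085,.105)] for y in(-.07,-.046,-.009,.009,.043,.073)]
E
python3 - <<'E'
from ov import *
c=snap('top')
ov(c,[([.577,-.2701,0,1.619],TR,(255,255,0)),([.546,.0105,0,2.872],sp(.02),(0,0,255)),([.533,.3008,.068,2.888,.616],sp(.014),(0,0,255)),([.5155,.2152,.0705,-.249,-.618],sp(.026),(0,0,255))],(175,195,475,295),'ov1.png',scale=2.6667 and 2)
im=cv2.imread('pics/ov1.png')
ov(c,[([.546,.0105,0,2.872],sp(.02),(0,0,255)),([.533,.3008,.068,2.888,.616],sp(.014),(0,0,255)),([.5155,.2152,.0705,-.249,-.618],sp(.026),(0,0,255))],(170,200,330,290),'a.png',5)
ov(c,[([.577,-.2701,0,1.619],TR,(255,255,0))],(370,190,470,290),'b.png',4)
a=cv2.imread('pics/a.png')[:, :]
b=cv2.imread('pics/b.png')
# stack into one
H=np.zeros((600,800,3),np.uint8)
a2=cv2.resize(a,(480,270));H[:a.shape[0]*1//1 if 0 else 450,:800]=a[:450,:800]
cv2.imwrite('pics/ov_a.png',H[:450])
E
```

```text
(no output)
```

View pics/ov_a.png

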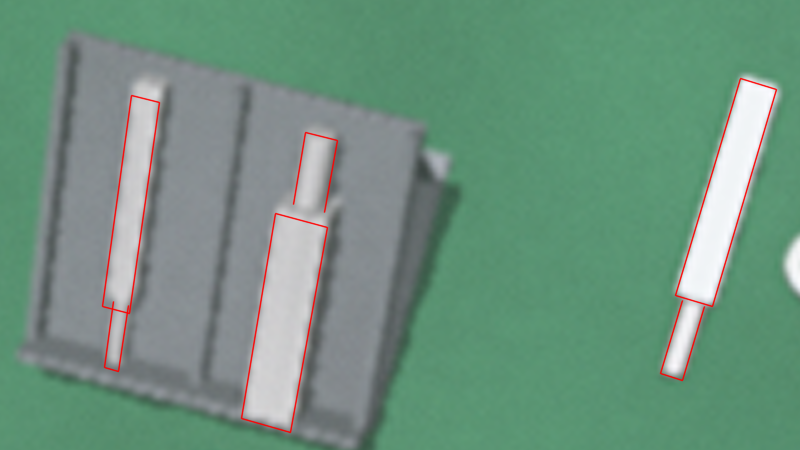

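View pics/b.png

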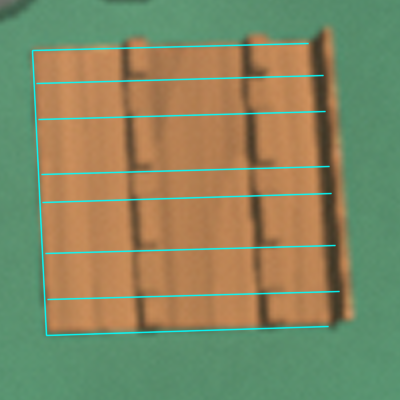

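```bash
cat > tgt.py <<'E'
from h import *
import sys
def rows(*targets):
    o=get_obs();q=o['eef_rot'];M=R.from_quat([q[1],q[2],q[3],q[0]])
    ya=np.degrees(np.arctan2(*M.as_matrix()[[1,0],1]))
    print('t',round(o['time_s'],2),'pos',o['eef_pos'].round(4),'yang',ya.round(2),'q6',o['q'][5].round(2),'op',round(o['opening']*85.4,1),'F',o['wrist_force'].round(1),'gf',round(o['grasp_force'],1))
    for t in targets:
        d=M.inv().apply(np.array(t[:3])-o['eef_pos'])/.4
        tw=(-(t[3]-ya)+180)%360-180
        print(t,'->',d.round(4).tolist(),round(tw/180,4))
E
python3 - <<'E'
from tgt import *
rows((.5653,.0052,.12,74.55),(.5653,.0052,.005,74.55))
v=dict(slim=([.533,.3008,.068],2.888,.616,.014),stout=([.5155,.2152,.0705],-.249,-.618,.026))
for k,(p,y,pt,w) in v.items():
    r=R.from_euler('ZY',[y,pt]);print(k,'grip axis pt',(r.apply([-.02,0,w/2])+p).round(4))
    for x in(-.08,.08):print((r.apply([x,0,0])+p).round(4))
E
```

```text
t 1.35 pos [0.2019 0.5384 0.2313] yang 69.44 q6 -0.21 op 85.4 F [-0.3  0.5 -0.1] gf 0.0
(0.5653, 0.0052, 0.12, 74.55) -> [-1.3187, -0.9292, 0.2782] -0.0284
(0.5653, 0.0052, 0.005, 74.55) -> [-1.3187, -0.9292, 0.5657] -0.0284
slim grip axis pt [0.5449 0.2977 0.0853]
[0.5962 0.2844 0.1142]
[0.4698 0.3172 0.0218]
stout grip axis pt [0.4924 0.2211 0.0695]
[0.4523 0.2313 0.0241]
[0.5787 0.1991 0.1169]
```

>>> play_rows(plan=[[34,[-0.97,-0.68,0.2],-0.0284],[34,[-0.97,-0.68,0.2],-0.0284],[34,[-0.97,-0.68,0.2],-0.0284],[34,[-0.97,-0.68,0.2],-0.0284],[34,[-0.97,-0.68,0.2],-0.0284],[34,[-0.97,-0.68,0.2],-0.0284],[34,[-0.97,-0.68,0.2],-0.0284],[34,[-0.97,-0.68,0.2],-0.0284],[34,[-0.97,-0.68,0.2],-0.0284],[34,[-0.97,-0.68,0.2],-0.0284]])

```text
time_s: 2.35
eef_pos: [0.4712, 0.1445, 0.151]
eef_rot: [0.0, 0.135, 0.991, -0.0]
wrist_force: [1.1, 1.2, 0.4]
opening: 0.398
grasp_force: 0.0
```

```bash
python3 -c "
from tgt import *
rows((.5653,.0052,.05,74.55),(.5653,.0052,.005,74.55))"
```

```text
t 2.35 pos [0.4712 0.1445 0.151 ] yang 74.42 q6 -1.24 op 34.0 F [1.1 1.2 0.4] gf 0.0
(0.5653, 0.0052, 0.05, 74.55) -> [-0.3199, -0.2724, 0.2529] -0.0007
(0.5653, 0.0052, 0.005, 74.55) -> [-0.3198, -0.2723, 0.3654] -0.0007
```

>>> play_rows(plan=[[34,[-0.32,-0.272,0.1],0],[34,[-0.32,-0.272,0.1],0],[34,[-0.32,-0.272,0.15],0],[34,[-0.32,-0.272,0.253],0],[34,[-0.32,-0.272,0.253],0],[34,[-0.32,-0.272,0.253],0],[34,[-0.32,-0.272,0.253],0]])

```text
time_s: 3.05
eef_pos: [0.5643, 0.0093, 0.0512]
eef_rot: [0.0, 0.134, 0.991, 0.0]
wrist_force: [0.9, -0.6, 0.1]
opening: 0.397
grasp_force: 0.0
```

```bash
python3 -c "
from tgt import *
rows((.5653,.0052,.05,74.55),(.5653,.0052,.005,74.55))
c=snap('top')
" ; python3 -c "
from tgt import *
rows((.5653,.0052,.005,74.55))"
```

```text
t 3.05 pos [0.5643 0.0093 0.0512] yang 74.59 q6 -1.5 op 33.9 F [ 0.9 -0.6  0.1] gf 0.0
(0.5653, 0.0052, 0.05, 74.55) -> [-0.0052, -0.0092, 0.0029] 0.0002
(0.5653, 0.0052, 0.005, 74.55) -> [-0.0051, -0.0093, 0.1154] 0.0002
t 3.1 pos [0.5649 0.0094 0.052 ] yang 74.63 q6 -1.5 op 34.1 F [-0.3 -0.1  1.1] gf 0.0
(0.5653, 0.0052, 0.005, 74.55) -> [-0.0036, -0.01, 0.1174] 0.0004
```

>>> play_rows(plan=[[34,[-0.004,-0.0095,0.08],0],[34,[-0.004,-0.0095,0.116],0],[34,[-0.004,-0.0095,0.116],0],[10,[-0.004,-0.0095,0.116],0],[10,[-0.004,-0.0095,0.116],0],[10,[-0.004,-0.0095,0.116],0],[10,[-0.004,-0.0095,0.116],0],[10,[-0.004,-0.0095,0.06],0],[10,[-0.004,-0.0095,-0.1],0],[10,[-0.004,-0.0095,-0.1],0]])

```text
time_s: 4.1
eef_pos: [0.5676, 0.0038, 0.0948]
eef_rot: [0.004, 0.134, 0.991, -0.0]
wrist_force: [1.8, -1.1, -0.5]
opening: 0.216
grasp_force: 60.6
```

```bash
python3 -c "
from tgt import *
rows((.6347,-.2674,.10,2.76))"
```

```text
t 4.1 pos [0.5676 0.0038 0.0948] yang 74.56 q6 -1.5 op 18.5 F [ 1.8 -1.1 -0.5] gf 60.6
(0.6347, -0.2674, 0.1, 2.76) -> [-0.3424, -0.6088, -0.0106] 0.3989
```

>>> play_rows(plan=[[10,[-0.342,-0.609,-0.01],0.399],[10,[-0.342,-0.609,-0.01],0.399],[10,[-0.342,-0.609,-0.01],0.399],[10,[-0.342,-0.609,-0.01],0.399],[10,[-0.342,-0.609,-0.01],0.399],[10,[-0.342,-0.609,-0.01],0.399],[10,[-0.342,-0.609,-0.01],0.399],[10,[-0.342,-0.609,-0.01],0.399],[10,[-0.342,-0.609,-0.01],0.399],[10,[-0.342,-0.609,-0.01],0.399]])

```text
time_s: 5.1
eef_pos: [0.6311, -0.2669, 0.0933]
eef_rot: [-0.001, 0.69, 0.724, -0.0]
wrist_force: [0.4, -0.6, -2.1]
opening: 0.218
grasp_force: 60.5
```

>>> play_rows(plan=[[10,[0,0,0],0],[10,[0,0,0],0],[10,[0,0,0],0]])

```text
time_s: 5.4
eef_pos: [0.6316, -0.2667, 0.0941]
eef_rot: [0.0, 0.69, 0.724, -0.0]
wrist_force: [0.4, -0.1, -1.9]
opening: 0.215
grasp_force: 60.5
```

```bash
cat > look.py <<'E'
from ov import *
from fit import *
from tgt import rows
np.set_printoptions(suppress=True,precision=4)
def look(w,x0,rad=.09,zmin=.02):
    for n in('top','side'):
        c=snap(n);P=cloud(c).reshape(-1,3);P=P[~np.isnan(P[:,0])]
        z0=x0[2]; P=P[(P[:,2]<z0+w+.004)&(P[:,2]>zmin)]
        print(n,*fit(sp_sdf(w,False),P,x0,rad))
E
python3 - <<'E'
from look import *
rows((.6347,-.2674,.10,2.76))
look(.02,[.6355,-.2474,.095,1.619],.095,.085)
rows((.6347,-.2674,.10,2.76),(.6347,-.2674,.025,2.76))
E
```

```text
t 5.4 pos [ 0.6316 -0.2667  0.0941] yang 2.79 q6 -0.62 op 18.4 F [ 0.4 -0.1 -1.9] gf 60.5
(0.6347, -0.2674, 0.1, 2.76) -> [-0.0021, 0.0077, -0.0148] 0.0001
top [ 0.6565 -0.2006  0.0867  2.7174] 0.003077424238833267 0.009879321544708317 192
side [ 0.6582 -0.2007  0.0884  2.7358] 0.0026572089411971804 0.0089998172640708 85
t 5.5 pos [ 0.6316 -0.2667  0.0941] yang 2.77 q6 -0.62 op 18.6 F [ 0.1 -0.3 -1.2] gf 60.5
(0.6347, -0.2674, 0.1, 2.76) -> [-0.0021, 0.0076, -0.0147] 0.0
(0.6347, -0.2674, 0.025, 2.76) -> [-0.0021, 0.0076, 0.1728] 0.0
```

>>> play_rows(plan=[[10,[-0.002,0.0076,0.05],0],[10,[-0.002,0.0076,0.1],0],[10,[-0.002,0.0076,0.122],0],[10,[-0.002,0.0076,0.122],0],[10,[-0.002,0.0076,0.135],0],[10,[-0.002,0.0076,0.148],0],[10,[-0.002,0.0076,0.157],0],[10,[-0.002,0.0076,0.163],0],[10,[-0.002,0.0076,0.167],0],[10,[-0.002,0.0076,0.167],0]])

```text
time_s: 6.5
eef_pos: [0.6346, -0.2674, 0.0271]
eef_rot: [-0.0, 0.69, 0.724, -0.0]
wrist_force: [-0.1, 0.3, -1.6]
opening: 0.216
grasp_force: 60.5
```

Run:
```python
from look import *
rows((.6347,-.2674,.0255,2.76))
c=snap('side','s2.png');d=snap('top')
im=np.vstack([cv2.resize(c['image'][190:260,320:440],(720,420),interpolation=cv2.INTER_CUBIC)])
im2=cv2.resize(d['image'][185:285,370:470],(420,420),interpolation=cv2.INTER_CUBIC)
cv2.imwrite('pics/m1.png',cv2.resize(np.hstack([im,im2])[:,:,::-1],(800,295)))
rows((.6347,-.2674,.0255,2.76))
```

```text
t 6.5 pos [ 0.6346 -0.2674  0.0271] yang 2.73 q6 -0.62 op 18.4 F [-0.1  0.3 -1.6] gf 60.5
(0.6347, -0.2674, 0.0255, 2.76) -> [-0.0, 0.0003, 0.0041] -0.0001
t 6.6 pos [ 0.6348 -0.2675  0.0275] yang 2.74 q6 -0.62 op 18.3 F [ 0.4  0.1 -1.7] gf 60.5
(0.6347, -0.2674, 0.0255, 2.76) -> [0.0002, -0.0002, 0.0049] -0.0001
```

View pics/m1.png

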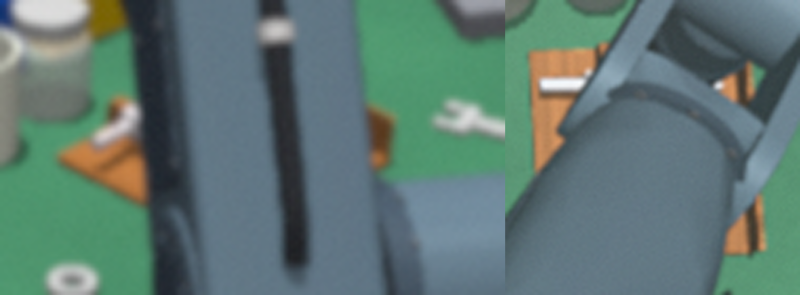

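The picture shows the middle's journal end (top crop, about (570,85)) in lane_a, with no contact force yet. I'll lower it the last 2 mm and release.

>>> play_rows(plan=[[10,[0,0,0.003],0],[10,[0,0,0.005],0],[10,[0,0,0.006],0],[10,[0,0,0.006],0]])

```text
time_s: 7.0
eef_pos: [0.6347, -0.2675, 0.025]
eef_rot: [0.0, 0.69, 0.724, -0.0]
wrist_force: [-0.8, 0.5, -0.1]
opening: 0.215
grasp_force: 60.7
```

>>> play_rows(plan=[[24,[0,0,0],0],[36,[0,0,0],0],[36,[0,0,0],0],[36,[0,0,-0.06],0],[36,[0,0,-0.18],0],[36,[0,0,-0.3],0],[36,[0,0,-0.42],0],[36,[0,0,-0.42],0],[36,[0,0,-0.42],0]])

```text
time_s: 7.9
eef_pos: [0.6357, -0.2681, 0.1954]
eef_rot: [0.002, 0.69, 0.724, 0.0]
wrist_force: [-0.2, 0.2, -0.5]
opening: 0.419
grasp_force: 0.0
```

Run:
```python
from tgt import *
rows((.4924,.2211,.19,-104.3),(.5449,.2977,.19,75.5))
```

```text
t 7.9 pos [ 0.6357 -0.2681  0.1954] yang 2.74 q6 -0.62 op 35.8 F [-0.2  0.2 -0.5] gf 0.0
(0.4924, 0.2211, 0.19, -104.3) -> [1.2387, -0.2995, 0.0092] 0.5947
(0.5449, 0.2977, 0.19, 75.5) -> [1.4237, -0.1592, 0.0092] -0.4042
```

>>> play_rows(plan=[[44,[0.99,-0.24,0],0.5947],[44,[0.99,-0.24,0],0.5947],[44,[0.99,-0.24,0],0.5947],[44,[0.99,-0.24,0],0.5947],[44,[0.99,-0.24,0],0.5947],[44,[0.99,-0.24,0],0.5947],[44,[0.99,-0.24,0],0.5947],[44,[0.99,-0.24,0],0.5947],[44,[0.99,-0.24,0],0.5947],[44,[0.99,-0.24,0],0.5947]])

```text
time_s: 8.9
eef_pos: [0.5174, 0.1263, 0.1909]
eef_rot: [-0.0, 0.997, 0.074, -0.002]
wrist_force: [0.6, -0.5, 0.3]
opening: 0.513
grasp_force: 0.0
```

Run:
```python
from tgt import *
rows((.4924,.2211,.19,-104.3),(.4924,.2211,.13,-104.3))
```

```text
t 8.9 pos [0.5174 0.1263 0.1909] yang -81.52 q6 1.44 op 43.8 F [ 0.6 -0.5  0.3] gf 0.0
(0.4924, 0.2211, 0.19, -104.3) -> [-0.027, -0.2435, 0.0025] 0.1266
(0.4924, 0.2211, 0.13, -104.3) -> [-0.0264, -0.2433, 0.1525] 0.1266
```

>>> play_rows(plan=[[44,[-0.027,-0.2435,0],0.1266],[44,[-0.027,-0.2435,0],0.1266],[44,[-0.027,-0.2435,0.05],0.1266],[44,[-0.027,-0.2435,0.15],0.1266],[44,[-0.027,-0.2435,0.15],0.1266],[44,[-0.027,-0.2435,0.15],0.1266],[44,[-0.027,-0.2435,0.15],0.1266]])

```text
time_s: 9.6
eef_pos: [0.4955, 0.218, 0.134]
eef_rot: [-0.0, 0.992, -0.124, 0.001]
wrist_force: [-0.5, -0.0, -0.1]
opening: 0.515
grasp_force: 0.0
```

Run:
```python
from tgt import *
rows((.4924,.2211,.13,-104.3),(.4924,.2211,.066,-104.3))
```

```text
t 9.6 pos [0.4955 0.218  0.134 ] yang -104.2 q6 2.01 op 44.0 F [-0.5 -0.  -0.1] gf 0.0
(0.4924, 0.2211, 0.13, -104.3) -> [-0.0094, -0.0057, 0.01] 0.0005
(0.4924, 0.2211, 0.066, -104.3) -> [-0.0096, -0.0056, 0.17] 0.0005
```

>>> play_rows(plan=[[44,[-0.0095,-0.0056,0.06],0],[44,[-0.0095,-0.0056,0.12],0],[44,[-0.0095,-0.0056,0.15],0],[44,[-0.0095,-0.0056,0.165],0],[44,[-0.0095,-0.0056,0.17],0],[44,[-0.0095,-0.0056,0.17],0],[16,[-0.0095,-0.0056,0.17],0],[16,[-0.0095,-0.0056,0.17],0],[16,[-0.0095,-0.0056,0.17],0],[16,[-0.0095,-0.0056,0.17],0]])

```text
time_s: 10.6
eef_pos: [0.4923, 0.2214, 0.0662]
eef_rot: [-0.0, 0.992, -0.123, 0.001]
wrist_force: [-2.4, -1.2, 5.5]
opening: 0.29
grasp_force: 59.7
```

>>> play_rows(plan=[[16,[0,0,-0.02],0],[16,[0,0,-0.08],0],[16,[0,0,-0.18],0],[16,[0,0,-0.3],0],[16,[0,0,-0.3],0],[16,[0,0,-0.3],0],[16,[0,0,-0.3],0]])

```text
time_s: 11.3
eef_pos: [0.4901, 0.2211, 0.1833]
eef_rot: [0.0, 0.992, -0.123, -0.002]
wrist_force: [0.4, -0.2, -2.8]
opening: 0.288
grasp_force: 59.3
```

Run:
```python
from look import *
rows((.44,0,.15,2.76))
look(.026,[.5155,.2152,.19,-.249,-.618],.1,.13)
```

```text
t 11.3 pos [0.4901 0.2211 0.1833] yang -104.18 q6 2.02 op 24.6 F [ 0.4 -0.2 -2.8] gf 59.3
(0.44, 0, 0.15, 2.76) -> [0.0142, 0.5664, 0.0839] -0.5941
top [ 0.5148  0.2166  0.1892 -0.2188 -0.6063] 0.0005373002813709518 0.0014841102097752745 28
side [ 0.5115  0.2201  0.1926 -0.1459 -0.6897] 0.0027194017750986604 0.010386553965365414 503
```

>>> play_rows(plan=[[16,[0.014,0.566,0.15],-0.594],[16,[0.014,0.566,0.15],-0.594],[16,[0.014,0.566,0.15],-0.594],[16,[0.014,0.566,0.15],-0.594],[16,[0.014,0.566,0.15],-0.594],[16,[0.014,0.566,0.15],-0.594],[16,[0.014,0.566,0.15],-0.594],[16,[0.014,0.566,0.15],-0.594],[16,[0.014,0.566,0.15],-0.594],[16,[0.014,0.566,0.15],-0.594]])

```text
time_s: 12.4
eef_pos: [0.4404, 0.0005, 0.1235]
eef_rot: [-0.001, 0.834, 0.551, -0.001]
wrist_force: [0.2, -0.6, -3.5]
opening: 0.287
grasp_force: 59.8
```

Run:
```python
from tgt import *
rows((.44,0,.08,2.76),(.44,0,.048,2.76))
```

```text
t 12.4 pos [0.4404 0.0005 0.1235] yang -23.1 q6 0.13 op 24.5 F [ 0.2 -0.6 -3.5] gf 59.8
(0.44, 0, 0.08, 2.76) -> [-0.0016, -0.0, 0.1088] -0.1437
(0.44, 0, 0.048, 2.76) -> [-0.0016, 0.0002, 0.1888] -0.1437
```

>>> play_rows(plan=[[16,[0,0,0.03],-0.1437],[16,[0,0,0.06],-0.1437],[16,[0,0,0.1],-0.1437],[16,[0,0,0.14],-0.1437],[16,[0,0,0.17],-0.1437],[16,[0,0,0.18],-0.1437],[16,[0,0,0.19],-0.1437],[16,[0,0,0.2],-0.1437],[16,[0,0,0.21],-0.1437],[16,[0,0,0.21],-0.1437]])

```text
time_s: 13.4
eef_pos: [0.4421, 0.0004, 0.0414]
eef_rot: [0.0, 0.692, 0.722, 0.0]
wrist_force: [-1.0, 1.2, 1.1]
opening: 0.29
grasp_force: 60.5
```

>>> play_rows(plan=[[16,[0,0,0.008],0],[16,[0,0,0.016],0],[16,[0,0,0.024],0],[16,[0,0,0.024],0]])

```text
time_s: 13.8
eef_pos: [0.4439, 0.0025, 0.0341]
eef_rot: [0.001, 0.692, 0.722, 0.003]
wrist_force: [-3.3, 15.7, 26.0]
opening: 0.286
grasp_force: 63.7
```

>>> play_rows(plan=[[16,[0.008,0,0.005],0],[16,[0.012,0,0.01],0],[16,[0.016,0,0.015],0],[16,[0.019,0,0.02],0],[16,[0.019,0,0.02],0]])

```text
time_s: 14.3
eef_pos: [0.4433, 0.0092, 0.0253]
eef_rot: [0.001, 0.692, 0.722, 0.002]
wrist_force: [-1.3, 10.9, 14.1]
opening: 0.289
grasp_force: 63.1
```

Run:
```python
from look import *
rows((.44,0,.0095,2.76))
c=snap('side')
cv2.imwrite('pics/st1.png',cv2.resize(c['image'][200:360,230:430][:,:,::-1],(750,600),interpolation=cv2.INTER_CUBIC))
```

```text
t 14.3 pos [0.4433 0.0092 0.0253] yang 2.43 q6 -0.29 op 24.6 F [-1.3 10.9 14.1] gf 63.1
(0.44, 0, 0.0095, 2.76) -> [-0.0227, -0.0095, 0.0394] -0.0018
```

View pics/st1.png

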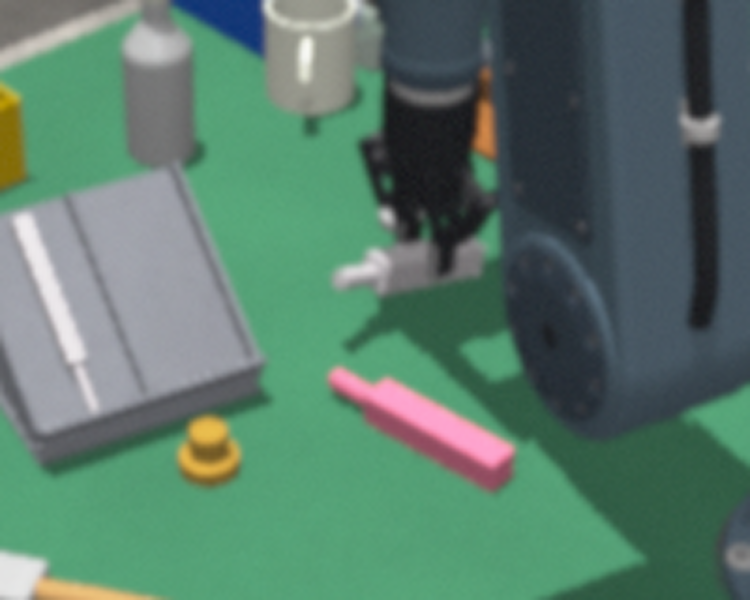

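The picture shows the stout in hand at (430,265) with its journal at (350,275). It is pivoting towards level, and the pink look-alike at (440,430) is clear of it. I'll continue.

>>> play_rows(plan=[[16,[0.005,0,0.008],0],[16,[0.009,0,0.014],0],[16,[0.012,0,0.02],0],[16,[0.015,0,0.026],0],[16,[0.017,0,0.032],0],[16,[0.018,0,0.037],0],[16,[0.018,0,0.037],0]])

```text
time_s: 15.05
eef_pos: [0.443, 0.0156, 0.01]
eef_rot: [0.002, 0.692, 0.722, 0.002]
wrist_force: [0.6, 6.1, 9.1]
opening: 0.288
grasp_force: 63.6
```

>>> play_rows(plan=[[16,[0,0,0.003],0],[16,[0,0,0.006],0],[16,[0,0,0.009],0],[16,[0,0,0.009],0]])

```text
time_s: 15.45
eef_pos: [0.4431, 0.0156, 0.0065]
eef_rot: [0.002, 0.692, 0.722, 0.002]
wrist_force: [1.8, 6.6, 9.0]
opening: 0.291
grasp_force: 64.0
```

>>> play_rows(plan=[[16,[0.001,0,0.003],0],[16,[0.001,0,0.006],0],[16,[0.001,0,0.008],0],[16,[0.001,0,0.008],0]])

```text
time_s: 15.85
eef_pos: [0.4432, 0.0159, 0.0055]
eef_rot: [0.001, 0.692, 0.722, 0.001]
wrist_force: [-11.8, 7.1, 42.9]
opening: 0.29
grasp_force: 68.5
```

Run:
```python
from look import *
rows((.44,0,.0095,2.76))
P=[]
for n in('top','side'):
    c=snap(n);p=cloud(c).reshape(-1,3);p=p[~np.isnan(p[:,0])];p=p[(p[:,1]>.06)&(p[:,1]<.13)&(abs(p[:,0]-.443)<.04)&(p[:,2]>.006)&(p[:,2]<.06)]
    q=p[(abs(p[:,0]-.443)<.02)]
    for a in np.arange(.06,.13,.01):
        s=q[(q[:,1]>a)&(q[:,1]<a+.01)]
        if len(s):print(n,a.round(2),len(s),np.percentile(s[:,2],85).round(4),np.median(s[:,0]).round(4))
```

```text
t 15.85 pos [0.4432 0.0159 0.0055] yang 2.47 q6 -0.28 op 24.7 F [-11.8   7.1  42.9] gf 68.5
(0.44, 0, 0.0095, 2.76) -> [-0.0393, -0.0097, -0.0099] -0.0016
top 0.11 3 0.0168 0.4405
top 0.12 1 0.0061 0.4592
side 0.06 30 0.028 0.4311
side 0.07 36 0.0251 0.4339
side 0.08 19 0.0235 0.4332
side 0.09 11 0.0217 0.4342
side 0.1 21 0.0214 0.4332
side 0.11 12 0.0221 0.4356
```

>>> play_rows(plan=[[16,[0,0,-0.02],0],[16,[0,0,-0.1],0],[16,[0,0,-0.22],0],[16,[0,0,-0.22],0],[16,[0,0,-0.22],0],[16,[0,0,-0.22],0]])

```text
time_s: 16.55
eef_pos: [0.4398, 0.0158, 0.0887]
eef_rot: [-0.001, 0.692, 0.722, -0.001]
wrist_force: [-0.6, 0.2, -4.3]
opening: 0.295
grasp_force: 62.7
```

Run:
```python
from look import *
rows((.5189,-.2730,.09,2.76))
look(.026,[.443,.037,.088,1.614,0],.1,.06)
```

```text
t 16.55 pos [0.4398 0.0158 0.0887] yang 2.43 q6 -0.28 op 25.2 F [-0.6  0.2 -4.3] gf 62.7
(0.5189, -0.273, 0.09, 2.76) -> [-0.7297, 0.167, -0.004] -0.0018
top [ 0.4431  0.034   0.088   1.6133 -0.0048] 1.181303620895191e-09 1.181303620895191e-09 1
side [ 0.4361  0.0339  0.0843  1.6083 -0.0036] 0.0018085539078653307 0.006088889381365596 425
```

>>> play_rows(plan=[[16,[-0.73,0.167,-0.02],-0.0018],[16,[-0.73,0.167,-0.02],-0.0018],[16,[-0.73,0.167,-0.02],-0.0018],[16,[-0.73,0.167,-0.02],-0.0018],[16,[-0.73,0.167,-0.02],-0.0018],[16,[-0.73,0.167,-0.02],-0.0018],[16,[-0.73,0.167,-0.02],-0.0018],[16,[-0.73,0.167,-0.02],-0.0018],[16,[-0.73,0.167,-0.02],-0.0018],[16,[-0.73,0.167,-0.02],-0.0018]])

```text
time_s: 17.65
eef_pos: [0.5193, -0.2715, 0.0968]
eef_rot: [-0.001, 0.689, 0.724, -0.0]
wrist_force: [0.1, -0.1, -4.1]
opening: 0.289
grasp_force: 62.5
```

Run:
```python
from tgt import *
rows((.5189,-.2730,.044,2.76),(.5189,-.2730,.0265,2.76))
```

```text
t 17.65 pos [ 0.5193 -0.2715  0.0968] yang 2.84 q6 -0.73 op 24.6 F [ 0.1 -0.1 -4.1] gf 62.5
(0.5189, -0.273, 0.044, 2.76) -> [-0.0039, -0.001, 0.1319] 0.0004
(0.5189, -0.273, 0.0265, 2.76) -> [-0.004, -0.001, 0.1757] 0.0004
```

>>> play_rows(plan=[[16,[-0.003,-0.001,0.06],0],[16,[-0.003,-0.001,0.11],0],[16,[-0.003,-0.001,0.13],0],[16,[-0.003,-0.001,0.13],0],[16,[-0.003,-0.001,0.142],0],[16,[-0.003,-0.001,0.154],0],[16,[-0.003,-0.001,0.165],0],[16,[-0.003,-0.001,0.172],0],[16,[-0.003,-0.001,0.175],0],[16,[-0.003,-0.001,0.175],0]])

```text
time_s: 18.65
eef_pos: [0.5195, -0.2745, 0.0275]
eef_rot: [-0.0, 0.69, 0.724, -0.0]
wrist_force: [-0.7, -0.7, -3.1]
opening: 0.289
grasp_force: 62.4
```

>>> play_rows(plan=[[16,[0,0,0.002],0],[16,[0,0,0.004],0],[16,[0,0,0.004],0]])

```text
time_s: 18.95
eef_pos: [0.5197, -0.2746, 0.0262]
eef_rot: [0.0, 0.69, 0.724, -0.0]
wrist_force: [-0.1, -0.2, -2.2]
opening: 0.29
grasp_force: 62.4
```

>>> play_rows(plan=[[16,[0,0,0.002],0],[16,[0,0,0.004],0],[16,[0,0,0.004],0]])

```text
time_s: 19.25
eef_pos: [0.5198, -0.2745, 0.0257]
eef_rot: [0.0, 0.69, 0.724, -0.0]
wrist_force: [-3.2, 3.6, 7.9]
opening: 0.286
grasp_force: 64.0
```

>>> play_rows(plan=[[16,[0,0,0.001],0],[16,[0,0,0.002],0],[16,[0,0,0.002],0]])

```text
time_s: 19.55
eef_pos: [0.5198, -0.2745, 0.0256]
eef_rot: [0.0, 0.69, 0.724, -0.0]
wrist_force: [-6.3, 5.6, 13.9]
opening: 0.288
grasp_force: 64.8
```

>>> play_rows(plan=[[27,[0,0,-0.002],0],[32,[0,0,-0.002],0],[44,[0,0,-0.002],0],[44,[0,0,-0.002],0],[44,[0,0,-0.06],0],[44,[0,0,-0.18],0],[44,[0,0,-0.3],0],[44,[0,0,-0.42],0],[44,[0,0,-0.42],0],[44,[0,0,-0.42],0]])

```text
time_s: 20.55
eef_pos: [0.5204, -0.2751, 0.1932]
eef_rot: [0.002, 0.69, 0.724, 0.0]
wrist_force: [-0.2, -0.3, -0.8]
opening: 0.516
grasp_force: 0.0
```

>>> play_rows(plan=[[40,[0.95,0,0],-0.1],[40,[0.95,0,0],-0.2],[40,[0.95,0,0],-0.4],[40,[0.95,0,0],-0.404],[40,[0.95,0,0],-0.404],[40,[0.95,0,0],-0.404],[40,[0.95,0,0],-0.404],[40,[0.95,0,0],-0.404],[40,[0.95,0,0],-0.404],[40,[0.95,0,0],-0.404]])

```text
time_s: 21.55
eef_pos: [0.4998, 0.1061, 0.1895]
eef_rot: [-0.002, 0.125, 0.992, -0.0]
wrist_force: [0.3, 0.7, 0.4]
opening: 0.47
grasp_force: 0.0
```

Run:
```python
from look import *
rows((.5449,.2977,.20,75.5))
for n in('top','side'):
    c=snap(n);P=cloud(c).reshape(-1,3);P=P[~np.isnan(P[:,0])]
    print(n,'stout',*fit(sp_sdf(.026,False),P[(P[:,2]>.035)&(P[:,2]<.06)&(abs(P[:,0]-.519)<.025)],[.518,-.254,.02,1.619,0],.1))
    print(n,'middle',*fit(sp_sdf(.02,False),P[(P[:,2]>.0345)&(P[:,2]<.06)&(abs(P[:,0]-.634)<.022)&(P[:,1]>-.335)],[.634,-.2474,.02,1.619,0],.1))
    Q=P[(P[:,2]>.02)];
    print(n,'slim',*fit(sp_sdf(.014),Q,[.533,.3008,.068,2.888,.616],.05))
c=snap('top')
cv2.imwrite('pics/tr2.png',cv2.resize(c['image'][185:285,370:470][:,:,::-1],(600,600),interpolation=cv2.INTER_CUBIC))
```

```text
t 21.55 pos [0.4998 0.1061 0.1895] yang 75.64 q6 -1.34 op 40.1 F [0.3 0.7 0.4] gf 0.0
(0.5449, 0.2977, 0.2, 75.5) -> [0.0096, 0.4919, -0.0268] 0.0008
top stout [ 0.5195 -0.2589  0.02    1.622  -0.0105] 0.0017585912335526767 0.004224881343923015 601
top middle [ 0.6337 -0.2444  0.0204  1.6106 -0.0024] 0.0013663837188113773 0.004100915083864162 412
top slim [0.5341 0.3002 0.0683 2.9247 0.6135] 0.0014325790107237429 0.0043336508684958894 1223
side stout [ 0.5305 -0.2465  0.018   1.9086 -0.0528] 0.0018440281106221457 0.004394556182565983 50
side middle [ 0.6319 -0.2479  0.021   1.629  -0.0118] 0.0015513820305749562 0.0045960781109116115 158
side slim [0.536  0.2975 0.0711 2.9018 0.6199] 0.002586131713772608 0.007173220742349797 1188
```

View pics/tr2.png

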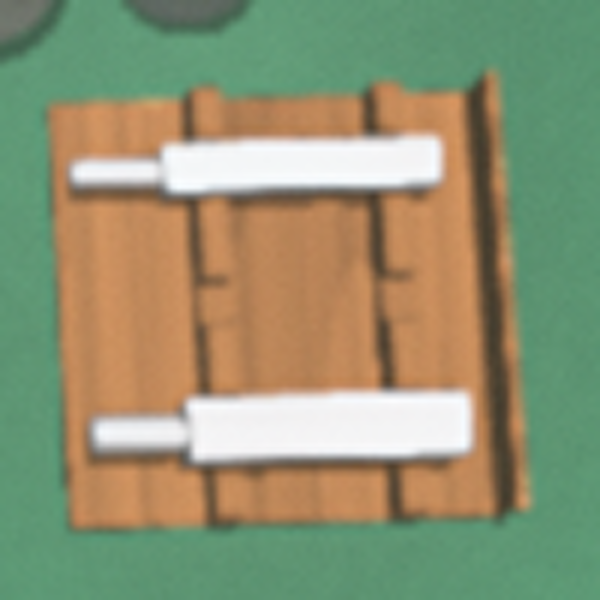

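Both are seated flat: the middle at (260,165) in lane_a and the stout at (290,430) in lane_c, journals out at the open end. Next is the slim.

>>> play_rows(plan=[[34,[0.0096,0.492,-0.02],0],[34,[0.0096,0.492,-0.02],0],[34,[0.0096,0.492,-0.02],0],[34,[0.0096,0.492,-0.02],0],[34,[0.0096,0.492,0.06],0],[34,[0.0096,0.492,0.12],0],[34,[0.0096,0.492,0.12],0],[34,[0.0096,0.492,0.12],0]])

```text
time_s: 22.5
eef_pos: [0.547, 0.2956, 0.1433]
eef_rot: [-0.001, 0.127, 0.992, -0.0]
wrist_force: [-0.9, 0.3, -0.1]
opening: 0.397
grasp_force: 0.0
```

Run:
```python
from tgt import *
rows((.5449,.2975,.085,75.7))
```

```text
t 22.5 pos [0.547  0.2956 0.1433] yang 75.36 q6 -1.01 op 33.9 F [-0.9  0.3 -0.1] gf 0.0
(0.5449, 0.2975, 0.085, 75.7) -> [0.0062, 0.0034, 0.1459] -0.0019
```

>>> play_rows(plan=[[34,[0.006,0.0034,0.06],0],[34,[0.006,0.0034,0.11],0],[34,[0.006,0.0034,0.13],0],[34,[0.006,0.0034,0.14],0],[34,[0.006,0.0034,0.146],0],[34,[0.006,0.0034,0.146],0],[22,[0.006,0.0034,0.146],0],[6,[0.006,0.0034,0.146],0],[6,[0.006,0.0034,0.146],0],[6,[0.006,0.0034,0.146],0]])

```text
time_s: 23.5
eef_pos: [0.5456, 0.2987, 0.0865]
eef_rot: [0.001, 0.126, 0.992, 0.0]
wrist_force: [-1.7, -1.1, 5.2]
opening: 0.138
grasp_force: 59.1
```

>>> play_rows(plan=[[6,[0,0,0],0],[6,[0,0,-0.01],0],[6,[0,0,-0.04],0],[6,[0,0,-0.1],0],[6,[0,0,-0.2],0],[6,[0,0,-0.2],0],[6,[0,0,-0.2],0],[6,[0,0,-0.2],0]])

```text
time_s: 24.3
eef_pos: [0.5442, 0.2982, 0.1645]
eef_rot: [-0.001, 0.126, 0.992, -0.0]
wrist_force: [-0.2, 0.3, -1.4]
opening: 0.137
grasp_force: 58.4
```

Run:
```python
from look import *
rows((.44,0,.12,2.76))
look(.014,[.534,.3,.148,2.9,.616],.1,.115)
```

```text
t 24.3 pos [0.5442 0.2982 0.1645] yang 75.48 q6 -1.01 op 11.7 F [-0.2  0.3 -1.4] gf 58.4
(0.44, 0, 0.12, 2.76) -> [0.0652, -0.787, 0.1121] 0.404
top [0.5953 0.2619 0.1169 4.4342 0.0527] 0.0015032427658655907 0.003775974595677526 191
side [ 0.5294  0.3003  0.1313  2.8746 -0.1573] 0.012341023811904484 0.04245860513527716 297
```

>>> play_rows(plan=[[6,[0.065,-0.74,0.0],0.1],[6,[0.065,-0.74,0.0],0.404],[6,[0.065,-0.74,0.0],0.404],[6,[0.065,-0.74,0.0],0.404],[6,[0.065,-0.74,0.1],0.404],[6,[0.065,-0.74,0.17],0.404],[6,[0.065,-0.74,0.17],0.404],[6,[0.065,-0.74,0.17],0.404],[6,[0.065,-0.74,0.17],0.404],[6,[0.065,-0.74,0.17],0.404]])

```text
time_s: 25.4
eef_pos: [0.4447, 0.0183, 0.0964]
eef_rot: [-0.001, 0.69, 0.724, -0.001]
wrist_force: [0.3, 0.1, -1.8]
opening: 0.138
grasp_force: 58.7
```

Run:
```python
from tgt import *
rows((.44,0.02,.065,2.76))
c=snap('side')
cv2.imwrite('pics/sl1.png',cv2.resize(c['image'][200:360,230:430][:,:,::-1],(750,600),interpolation=cv2.INTER_CUBIC))
rows((.44,0.02,.065,2.76))
```

```text
t 25.4 pos [0.4447 0.0183 0.0964] yang 2.69 q6 -0.27 op 11.8 F [ 0.3  0.1 -1.8] gf 58.7
(0.44, 0.02, 0.065, 2.76) -> [0.0047, -0.0115, 0.0785] -0.0004
t 25.45 pos [0.445  0.0184 0.0966] yang 2.84 q6 -0.28 op 11.7 F [ 0.1 -0.1 -2.1] gf 58.7
(0.44, 0.02, 0.065, 2.76) -> [0.0045, -0.0122, 0.0791] 0.0005
```

View pics/sl1.png

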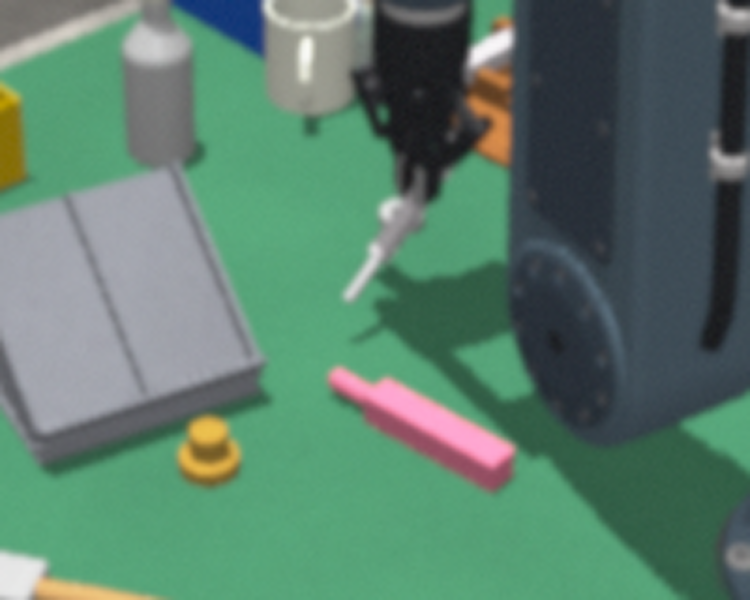

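The slim is held at (410,200), tilted with its journal tip low at (348,297). The rack is now empty. I'll lower it to the bench and pivot it.

>>> play_rows(plan=[[6,[0,0,0.04],0],[6,[0,0,0.07],0],[6,[0,0,0.08],0],[6,[0,0,0.087],0],[6,[-0.001,0,0.094],0],[6,[-0.003,0,0.1],0],[6,[-0.005,0,0.106],0],[6,[-0.007,0,0.112],0],[6,[-0.007,0,0.112],0]])

```text
time_s: 26.35
eef_pos: [0.4466, 0.0147, 0.0533]
eef_rot: [0.001, 0.69, 0.724, -0.0]
wrist_force: [-1.4, -3.7, 6.3]
opening: 0.138
grasp_force: 59.4
```

>>> play_rows(plan=[[6,[-0.003,0,0.006],0],[6,[-0.006,0,0.012],0],[6,[-0.009,0,0.018],0],[6,[-0.012,0,0.025],0],[6,[-0.012,0,0.025],0]])

```text
time_s: 26.85
eef_pos: [0.4459, 0.0111, 0.0423]
eef_rot: [-0.0, 0.69, 0.724, 0.0]
wrist_force: [-0.2, 3.4, 3.3]
opening: 0.143
grasp_force: 60.9
```

>>> play_rows(plan=[[6,[-0.004,0,0.008],0],[6,[-0.007,0,0.016],0],[6,[-0.01,0,0.024],0],[6,[-0.013,0,0.032],0],[6,[-0.015,0,0.04],0],[6,[-0.017,0,0.048],0],[6,[-0.018,0,0.055],0],[6,[-0.019,0,0.062],0],[6,[-0.019,0,0.068],0],[6,[-0.019,0,0.068],0]])

```text
time_s: 27.85
eef_pos: [0.446, 0.0033, 0.0149]
eef_rot: [-0.0, 0.69, 0.724, -0.0]
wrist_force: [-0.1, 1.3, 2.1]
opening: 0.137
grasp_force: 63.8
```

>>> play_rows(plan=[[6,[0,0,0.004],0],[6,[0,0,0.008],0],[6,[0,0,0.008],0]])

```text
time_s: 28.15
eef_pos: [0.4463, 0.0032, 0.0119]
eef_rot: [-0.0, 0.69, 0.724, 0.0]
wrist_force: [-0.6, 1.4, 2.2]
opening: 0.14
grasp_force: 64.0
```

>>> play_rows(plan=[[6,[0,0,0.003],0],[6,[0,0,0.006],0],[6,[0,0,0.008],0],[6,[0,0,0.008],0]])

```text
time_s: 28.55
eef_pos: [0.4467, 0.0028, 0.0092]
eef_rot: [0.0, 0.69, 0.724, -0.0]
wrist_force: [-3.0, -1.0, 8.8]
opening: 0.136
grasp_force: 64.8
```

Run:
```python
from look import *
rows((.44,0.02,.065,2.76))
for n in('top','side'):
    c=snap(n);p=cloud(c).reshape(-1,3);p=p[~np.isnan(p[:,0])]
    q=p[(abs(p[:,0]-.444)<.014)&(p[:,2]<.05)&(p[:,2]>.004)]
    for a in np.arange(-.1,.13,.01):
        s=q[(q[:,1]>a)&(q[:,1]<a+.01)]
        if len(s)>3 and not -.02<a<.015:print(n,a.round(2),len(s),np.percentile(s[:,2],85).round(4))
```

```text
t 28.55 pos [0.4467 0.0028 0.0092] yang 2.78 q6 -0.31 op 11.6 F [-3.  -1.   8.8] gf 64.8
(0.44, 0.02, 0.065, 2.76) -> [0.0436, -0.0146, -0.1395] 0.0001
top 0.1 6 0.0104
side -0.06 4 0.0165
side -0.05 12 0.0191
side -0.04 8 0.0182
side -0.03 11 0.0249
side 0.02 18 0.0197
side 0.03 15 0.0185
side 0.04 24 0.0174
side 0.05 15 0.0157
side 0.06 19 0.0162
side 0.07 10 0.0119
side 0.08 5 0.0123
side 0.09 12 0.0106
side 0.1 9 0.0099
```

>>> play_rows(plan=[[6,[0,0,0.003],0],[6,[0,0,0.003],0],[18,[0,0,0.001],0],[30,[0,0,0.0],0],[30,[0,0,0.0],0],[30,[0,0,0.01],0],[30,[0,0,0.012],0],[30,[0,0,0.012],0],[30,[0,0,0.012],0]])

```text
time_s: 29.55
eef_pos: [0.4462, 0.0033, 0.004]
eef_rot: [-0.0, 0.69, 0.724, -0.0]
wrist_force: [0.0, 0.8, 0.5]
opening: 0.354
grasp_force: 0.0
```

>>> play_rows(plan=[[6,[0,0,0],0],[6,[0,0,0],0],[6,[0,0,0],0],[6,[0,0,0],0],[6,[0,0,-0.05],0],[6,[0,0,-0.15],0],[6,[0,0,-0.2],0],[6,[0,0,-0.2],0],[6,[0,0,-0.2],0]])

```text
time_s: 30.45
eef_pos: [0.4462, 0.0033, 0.0838]
eef_rot: [0.0, 0.69, 0.724, 0.0]
wrist_force: [0.6, 0.2, -1.0]
opening: 0.137
grasp_force: 58.8
```

Run:
```python
from look import *
rows((.5768,-.2702,.085,2.76))
look(.014,[.4465,.022,.082,1.62,0],.1,.06)
```

```text
t 30.45 pos [0.4462 0.0033 0.0838] yang 2.76 q6 -0.31 op 11.7 F [ 0.6  0.2 -1. ] gf 58.8
(0.5768, -0.2702, 0.085, 2.76) -> [-0.6986, 0.2933, -0.0029] -0.0
top [0.4462 0.03   0.0926 1.6385 0.1497] 0.0008977121001233299 0.002085000863672864 14
side [ 0.4412  0.0286  0.0804  1.5889 -0.0056] 0.0016565644231284538 0.005685432616754045 221
```

>>> play_rows(plan=[[6,[-0.715,0.294,-0.02],0],[6,[-0.715,0.294,-0.02],0],[6,[-0.715,0.294,-0.02],0],[6,[-0.715,0.294,-0.02],0],[6,[-0.715,0.294,-0.02],0],[6,[-0.715,0.294,-0.02],0],[6,[-0.715,0.294,-0.02],0],[6,[-0.715,0.294,-0.02],0],[6,[-0.715,0.294,-0.02],0],[6,[-0.715,0.294,-0.02],0]])

```text
time_s: 31.55
eef_pos: [0.5766, -0.2747, 0.091]
eef_rot: [-0.001, 0.689, 0.724, -0.0]
wrist_force: [-0.0, 0.1, -1.2]
opening: 0.139
grasp_force: 58.9
```

Run:
```python
from tgt import *
rows((.577,-.277,.044,2.76),(.577,-.277,.0265,2.76))
```

```text
t 31.55 pos [ 0.5766 -0.2747  0.091 ] yang 2.84 q6 -0.68 op 11.9 F [-0.   0.1 -1.2] gf 58.9
(0.577, -0.277, 0.044, 2.76) -> [-0.0061, 0.001, 0.1175] 0.0004
(0.577, -0.277, 0.0265, 2.76) -> [-0.0062, 0.001, 0.1612] 0.0004
```

>>> play_rows(plan=[[6,[-0.004,0.001,0.05],0],[6,[-0.004,0.001,0.1],0],[6,[-0.004,0.001,0.117],0],[6,[-0.004,0.001,0.117],0],[6,[-0.004,0.001,0.128],0],[6,[-0.004,0.001,0.14],0],[6,[-0.004,0.001,0.15],0],[6,[-0.004,0.001,0.157],0],[6,[-0.004,0.001,0.161],0],[6,[-0.004,0.001,0.161],0]])

```text
time_s: 32.55
eef_pos: [0.5779, -0.2783, 0.0274]
eef_rot: [-0.0, 0.69, 0.724, -0.0]
wrist_force: [0.1, -0.7, -0.8]
opening: 0.14
grasp_force: 58.9
```

>>> play_rows(plan=[[6,[0,0,0.002],0],[6,[0,0,0.004],0],[6,[0,0,0.006],0],[6,[0,0,0.006],0]])

```text
time_s: 32.95
eef_pos: [0.578, -0.2783, 0.0252]
eef_rot: [-0.0, 0.69, 0.724, -0.0]
wrist_force: [0.7, -0.3, -0.7]
opening: 0.142
grasp_force: 58.9
```

>>> play_rows(plan=[[6,[0,0,0.002],0],[6,[0,0,0.004],0],[6,[0,0,0.004],0]])

```text
time_s: 33.25
eef_pos: [0.5782, -0.2784, 0.0244]
eef_rot: [0.0, 0.69, 0.724, -0.0]
wrist_force: [-2.6, 1.3, 4.4]
opening: 0.138
grasp_force: 59.6
```

Contact is made, so it is seated. Releasing and retreating.

>>> play_rows(plan=[[14,[0,0,0],0],[20,[0,0,0],0],[28,[0,0,0],0],[28,[0,0,0],0],[28,[0,0,-0.06],0],[28,[0,0,-0.18],0],[28,[0,0,-0.3],0],[28,[0,0,-0.42],0],[28,[0,0,-0.42],0],[28,[0,0,-0.42],0]])

```text
time_s: 34.25
eef_pos: [0.5789, -0.2789, 0.1936]
eef_rot: [0.002, 0.69, 0.724, 0.0]
wrist_force: [-0.9, 0.6, -0.5]
opening: 0.328
grasp_force: 0.0
```

>>> play_rows(plan=[[28,[0.9,-0.1,0],0],[28,[0.9,-0.1,0],0],[28,[0.9,-0.1,0],0],[28,[0.9,-0.1,0],0],[28,[0.9,-0.1,0],0],[28,[0.9,-0.1,0],0],[28,[0.9,-0.1,0],0],[28,[0.9,-0.1,0],0],[28,[0.9,-0.1,0],0],[28,[0.9,-0.1,0],0]])

```text
time_s: 35.25
eef_pos: [0.5204, 0.0785, 0.1906]
eef_rot: [-0.0, 0.69, 0.724, -0.001]
wrist_force: [0.6, 0.5, 0.1]
opening: 0.327
grasp_force: 0.0
```

Run:
```python
from look import *
for n in('top','side'):
    c=snap(n);P=cloud(c).reshape(-1,3);P=P[~np.isnan(P[:,0])]
    for k,w,x,y,zm in(('stout',.026,.519,-.256,.037),('middle',.02,.634,-.2474,.0345),('slim',.014,.577,-.254,.026)):
        q=P[(P[:,2]>zm)&(P[:,2]<.06)&(abs(P[:,0]-x)<w/2+.012)&(P[:,1]>-.335)]
        if k=='slim': q=q[(abs(q[:,0]-x)<.006)]
        print(n,k,*fit(sp_sdf(w,False),q,[x,y,.02,1.619,0],.1))
    for l in('bearing','fitting','jar','mug'):
        for d in masks_of(c,l)[:1]: print(l,round(d['conf'],2),np.round(d['rect']).astype(int))
    if n=='top': a=c['image'][185:285,370:470]
    else: b=c['image'][195:255,330:430]
im=np.hstack([cv2.resize(a,(400,400),interpolation=cv2.INTER_CUBIC),cv2.resize(b,(400,240),interpolation=cv2.INTER_CUBIC).repeat(1,0) if 0 else cv2.copyMakeBorder(cv2.resize(b,(400,240),interpolation=cv2.INTER_CUBIC),0,160,0,0,0)])
cv2.imwrite('pics/fin.png',im[:,:,::-1])
```

```text
top stout [ 0.5201 -0.2549  0.0201  1.636  -0.0056] 0.00151971148679623 0.004058497758295217 552
top middle [ 0.6336 -0.2458  0.0206  1.6111 -0.0123] 0.0015501028048942045 0.004276630610452046 413
top slim [ 0.5779 -0.2515  0.0205  1.6255 -0.0162] 0.0013036483125936733 0.003611164377379363 247
bearing 0.67 [335 254   9  17]
fitting 0.75 [209 304  15  11]
jar 0.57 [403 174  30  33]
mug 0.9 [368 175  37  39]
side stout [ 0.5056 -0.2067  0.0133  1.7431 -0.1176] 0.0004539417512218443 0.0025104682182953797 13
side middle [ 0.6303 -0.247   0.0215  1.6657 -0.01  ] 0.0019506012345306837 0.00552076802307653 162
side slim [ 0.5793 -0.2537  0.019   1.6246 -0.0581] 0.0008129781145711917 0.0031074838430311135 39
jar 0.77 [332 204  19  31]
mug 0.6 [314 221  26  22]
```

View pics/fin.png

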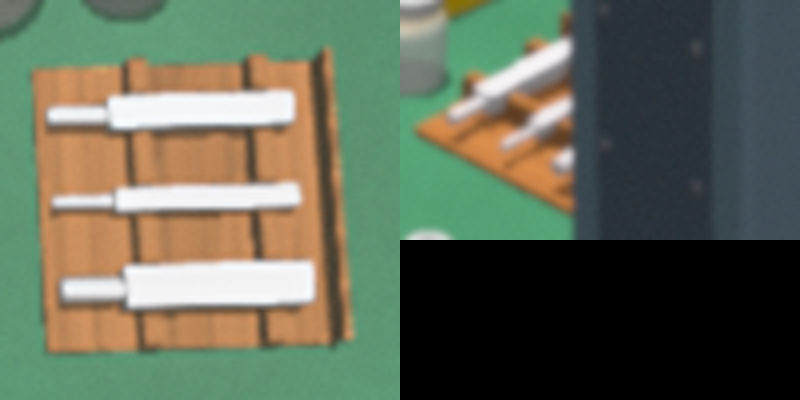

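In the top view all three lie flat in their lanes at z ≈ 20 mm: middle at (200,110), slim at (205,197), stout at (220,285). Their shanks cross both combs and their journals point to the open end.

```bash
python3 -c "
from bench import *
print(hand_in())"
```

```text
the job is handed in; nothing more can be done
None
```

The job is handed in: middle in lane_a, slim in lane_b and stout in lane_c, all measured flat on both combs with journals towards the open end, at about 35 s on the clock; the hand-in gave no verdict.

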